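# Clear the offcuts, then nip up the clamp screw and back it off

## Task

Use the scraper block to wipe all four blue offcuts off the white plate onto the bench, without touching the offcuts with the gripper or arm, then stand the scraper upright on the bench (not on the plate) and let go of it. Then turn the clamp's black thumbscrew clockwise (seen from above) until it seats, back it off a quarter turn so the plate can just be shifted, and finish while still holding the thumbscrew in the gripper at that setting. Leave everything else on the bench where it is.

Things in the scene. Friction and masses are not known exactly. Their poses are not given: they have to be found in the camera images.
- fixture: work station fixed to the bench: a white plastic plate with an orange screw clamp at its left (+y) end. Origin: centre of the plate's underside, on the bench. Plate 200 along its x by 340 along its y by 25 thick (top 25 above the bench; edges at x = +-100, y = +-170). The offcuts start within x +-75, y -155 to +10, and nothing else lies on the plate. Turned by up to about 0.2 rad
- screw (a joint): turn of the thumbscrew in rad: 0 is seated (a hard stop; the wing then lies along the fixture's x); it grows as it is unscrewed, counter-clockwise from above; a quarter turn out is 1.57. Starts 0.6 to 1.3 unscrewed, has a slight friction of about 0.06 N m, stays where it is left and does not rise noticeably. The seat is felt as a hard stop: turn only a little beyond it
- wing: the thumbscrew's black wing grip with one yellow end: a flat upright bar 48 long (its x), 12 thick (its y), 28 high. Origin: centre of the bar's underside, on the screw's axis, 116 above the bench; z up. It turns with the screw. Half a turn looks alike but for the yellow end
- wing_grip (a point): centre of the wing, on the screw's upright axis (x = 0, y = 140 in the fixture's frame), 130 above the bench: the place to grip, from above, across the 12 thickness. Below it the clamp's orange arm, 30 wide, top 92 above the bench (94 at the screw), runs from fixture y = 119 to its column; foot and column stand beyond the plate, to y = 222, x +-38
- scraper: scraper block standing on the bench at the right: green blade with a black rubber foot, 160 long (its y), 24 thick (its x), 30 high, and on it a wooden grip 26 (x) by 70 (y), from 30 to 78 above the foot. Origin: centre of the underside; z up. About 0.25 kg. Grip it from above across the 26. At the start its long side points away from the robot within about 0.4 rad
- chip0: blue square offcut, 28 x 24 x 12 thick, lying loose on the white plate, about 12 g. Origin: its centre (31 above the bench on the plate, 6 when flat on the bench)
- chip1: blue square offcut, 28 x 24 x 12 thick, lying loose on the white plate, about 12 g. Origin: its centre (31 above the bench on the plate, 6 when flat on the bench)
- chip2: blue round offcut, 30 across, 12 thick, lying loose on the white plate, about 12 g. Origin: its centre (31 above the bench on the plate, 6 when flat on the bench)
- chip3: blue round offcut, 30 across, 12 thick, lying loose on the white plate, about 12 g. Origin: its centre (31 above the bench on the plate, 6 when flat on the bench)
- mallet: mallet: orange handle, black rubber head, 260 long, lying beyond the plate (loose, to be left alone). Origin: on its underside, at the middle
- screwdriver: screwdriver with an orange handle, 200 long, lying left of the clamp (loose, to be left alone). Origin: on its underside, at the middle
- tape: roll of yellow tape, 90 across, 24 high, lying left near the robot (loose, to be left alone). Origin: on its underside, at the middle
- glue: white bottle of glue, 56 across, 130 high, standing at the left (loose, to be left alone). Origin: on its underside, at the middle
- wrench: steel wrench, 180 long, lying at the right far side (loose, to be left alone). Origin: on its underside, at the middle
- cup: blue cup, 74 across, 85 high, standing beyond the plate at the right (loose, to be left alone). Origin: on its underside, at the middle

How it is judged:
On the way, in this order (a step that is already met when the one before it is completed fails the run):
1. all four offcuts are off the plate, down on the bench, with the scraper still in the gripper (height (world z) of chip0 between -0.02 and 0.022 m and height (world z) of chip1 between -0.02 and 0.022 m and height (world z) of chip2 between -0.02 and 0.022 m and height (world z) of chip3 between -0.02 and 0.022 m and contact force between the fingers and scraper above 0.5 N), for 0.1 s.
2. the scraper stands upright on the bench, let go (height (world z) of scraper between -0.01 and 0.01 m and angle between scraper's own z axis and vertical below 0.15 rad and contact force between the fingers and scraper below 0.1 N), for 0.2 s.
3. the thumbscrew is seated (value of joint screw below 0.06 rad), for 0.1 s.
4. the thumbscrew is backed off a quarter turn and held (value of joint screw between 1.37 and 1.77 rad and contact force between the fingers and wing above 2 N), for 0.2 s.
At the end, for the whole second after the job is handed in: The thumbscrew is 1.37 to 1.77 rad out from its seat, still, and gripped by the fingers (over 2 N); the scraper stands upright on the bench (foot within 10 mm of it, tilt under 0.15 rad), let go; all four offcuts are down on the bench (centres under 22 mm above it) (all of step 2 and all of step 4 and height (world z) of chip0 between -0.02 and 0.022 m and height (world z) of chip1 between -0.02 and 0.022 m and height (world z) of chip2 between -0.02 and 0.022 m and height (world z) of chip3 between -0.02 and 0.022 m and linear speed of scraper below 0.02 m/s and angular speed of wing below 0.1 rad/s); the arm keeps its last pose, push and grip.
It fails at once if the gripper or the arm touches an offcut (contact force between any of the fingers, the arm and chip0 above 0.3 N or contact force between any of the fingers, the arm and chip1 above 0.3 N or contact force between any of the fingers, the arm and chip2 above 0.3 N or contact force between any of the fingers, the arm and chip3 above 0.3 N).
It fails at once if a bystander is moved by more than 30 mm (distance of any of mallet, screwdriver, tape, glue, wrench, cup from where it was at the start of the episode above 0.03 m).
It also fails if it takes over 61 s, if anything falls off the work surface, if the arm or the gripper's body presses on something with over 40 N, if the wrist force passes 120 N, or if a joint passes its speed limit or range.

## Robot

A 7-joint arm with a two-finger parallel gripper is mounted at the origin on the work surface. World frame = base frame: x ahead of the robot, y to its left, z up, the work surface at z = 0. Lengths are in m, angles in rad, forces in N, time in s.
With the tool pointing down it reaches from about 0.35 to 0.9 m from the base axis. Payload 8.1 kg.
Tool frame: the origin (TCP) lies at the very end of the fingers, on their centre line; the grasp point (between the pads) lies 19 mm behind it; z points along the fingers, y is the line along which they close (so a half turn about z gives the same grasp; the last joint's range is limited). The gripper opens to 92 mm and grips with 3 to 60 N. Pads are 19 mm wide; open, the fingers measure 130 mm over their backs; the gripper's body (75 mm by 190 mm) begins 47 mm behind the grasp point.
Start: joints at [-1.396, 0.434, 0.025, 1.573, -0.012, 1.134, -0.075], TCP at [0.171, 0.601, 0.227] pointing down, gripper open.
Joint ranges: [-2.62, 2.62], [-0.44, 2.09], [-1.27, 1.32], [0.08, 2.57], [-1.32, 4.46], [0.12, 2], [-2.74, 2.74]. Speed limits (rad/s): [2.22, 2.22, 3.01, 3.01, 3.14, 3.14, 3.14].

## Interface

Orientations are given as a rotation vector (axis times angle).
In Python, from cell import arm gives the robot as it stands.
- The arm moves only by the tool jog_arm, never from a script. Its argument "rows" is a list of rows, each a list of 3 entries, a list of its own where there are three numbers: the shift along the world's x, y, z in cm, then the turn, a rotation vector about the world's x, y, z in degrees, then the opening, from 0 (shut) to 1 (fully open). A call has 1 to 8 rows; each row is the pose to reach, as a shift and turn from the pose commanded when the call began; what a row does not reach only later rows make up. A row lasts 1/8 s, in which the tool goes at most 62.5 mm and 10.7 degrees, less where a joint would pass 70% of its speed; a pose out of reach is approached as far as the arm can. A call with a gripper value outside its range is refused whole. The fingers move at their own pace and stop on an object; "newtons" is the grip in N (left out, the last holds). Time passes only in rows, so rows that repeat a pose let the fingers close. It gives the time, the measured TCP pose, the force, the opening and the grip force at its end, in the units of the state.
- arm.observe(): the state, without advancing time (a new reading comes with each control period).
- arm.get_image(name): name is "side" or "top"; returns a dict with "img" (480x640x3 uint8, red, green, blue), "depth" (480x640 float32, m along the optical axis (not along the pixel's ray), 0 where there is no reading), "fx", "fy", "cx", "cy" (pixels), "rvec" (rotation vector, rad) and "tvec" (3), from world to camera coordinates, as OpenCV has them. Camera axes: x right, y down, z forward; pixel columns grow to the right and rows downward; lengths in m; the calibration is good to about 2 mm. A picture is of the moment at which its call begins.
- arm.sign_off(): hands the job in; it is judged then, once.
The state is a dict: "clock": time; "joints": joint angles; "dq": joint speeds; "joint_efforts": joint torques, N m; "position": TCP position; "ee_rot": TCP orientation; "force": force on the tool from outside, world axes, zero at the start; "ft_torque": the same for the moment, N m; "width": opening from 0.0 (shut) to 1.0 (fully open); "gripper_force": force on a finger pad.
Only numpy, scipy, OpenCV 4.12 (cv2) and the standard library are available. Lean on these libraries where they do the work, as an engineer would, in place of code of your own. Each camera call takes 0.05 s, during which the arm holds its last target. There are 200 camera calls.

## Working session

There is one attempt and no reset: what is moved stays moved. The work goes in short steps, Python scripts to look and compute and a tool call to move; the robot and the scene stay as the last step left them, time stands still between calls to the robot, and variables do not carry over. Pictures are saved under pics/ and viewed, at most 10 in all, crops included, and the job is handed in when it is done.

Besides the shell and the picture viewer there is one more tool, called after "Emit:" as a command line: name --argument value ..., lists and objects as JSON in quotes. jog_arm: Moves the arm, as the interface text tells. Its arguments: {"type":"object","properties":{"rows":{"type":"array","items":{"type":"array"}},"newtons":{"type":"number"}},"required":["rows"]}

```bash
mkdir -p pics; ls
cat > h.py <<'E'
import numpy as np, cv2
from cell import arm
def grab(n):
    d=arm.get_image(n); d['R']=cv2.Rodrigues(np.array(d['rvec'],float))[0]; d['t']=np.array(d['tvec'],float).ravel(); return d
def save(d,f): cv2.imwrite('pics/'+f,cv2.cvtColor(d['img'],cv2.COLOR_RGB2BGR))
def onplane(d,uv,z):
    uv=np.atleast_2d(uv).astype(float)
    r=np.c_[(uv[:,0]-d['cx'])/d['fx'],(uv[:,1]-d['cy'])/d['fy'],np.ones(len(uv))]@d['R']
    c=-d['R'].T@d['t']; return c+r*((z-c[2])/r[:,2])[:,None]
def cloud(d):
    v,u=np.mgrid[:480,:640]; Z=d['depth']
    p=np.stack([(u-d['cx'])/d['fx']*Z,(v-d['cy'])/d['fy']*Z,Z],-1)
    return (p-d['t'])@d['R']
E
python3 - <<'E'
from h import *
for n in('top','side'):
    d=grab(n); save(d,n+'0.png'); print(n,-d['R'].T@d['t'],d['fx'],d['R'].round(2).tolist())
print(arm.observe())
E
```

```text
pics
top [0.37820297 0.0217952  1.37056325] 533.2327556208999 [[-0.0, -1.0, -0.01], [-0.99, 0.0, -0.16], [0.16, 0.01, -0.99]]
side [ 0.40433222 -0.63239111  0.89284459] 502.16315089619656 [[0.96, -0.29, -0.0], [-0.22, -0.73, -0.65], [0.19, 0.62, -0.76]]
{'clock': 0.1, 'joints': array([-1.39559406,  0.43513318,  0.02501041,  1.57401785, -0.01156027,
        1.13401865, -0.07507305]), 'dq': array([-0.00068186, -0.00432092, -0.00160676, -0.00177985, -0.00176987,
       -0.00037627,  0.00171049]), 'joint_efforts': array([ 2.53921244e-03, -6.69119239e+01,  9.87550579e-01, -3.15139353e+01,
       -6.05732971e-02,  3.74388951e-02,  3.99632268e-05]), 'position': array([0.17135828, 0.60056096, 0.22603187]), 'ee_rot': array([-4.35058400e-01, -3.11130400e+00,  2.25130439e-03]), 'force': array([0.38543528, 0.13822178, 0.4148841 ]), 'ft_torque': array([ 0.00503058, -0.04283764, -0.03262672]), 'gripper_force': 0.0, 'width': 0.9981435226641255}
```

View pics/top0.png

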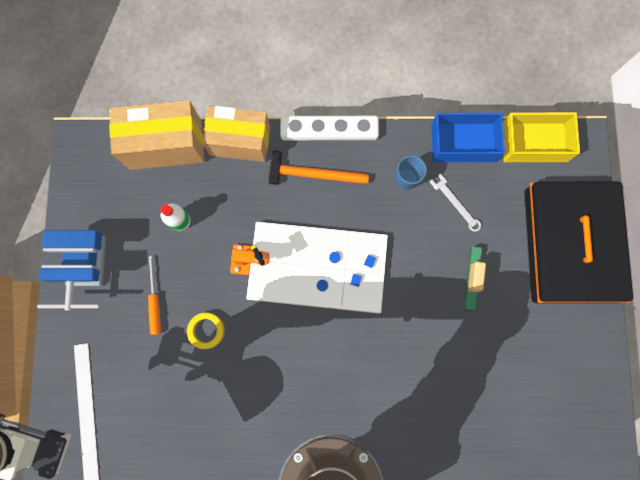

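View pics/side0.png

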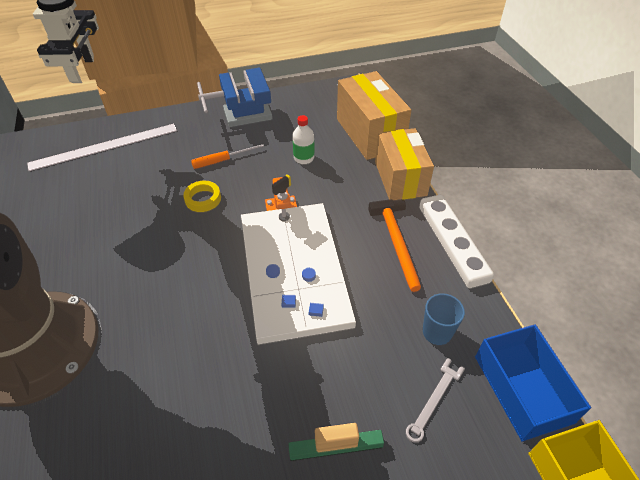

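Top view: the plate corners are about (257,223), (387,234), (380,311) and (247,300). The chips are at (335,257), (370,261), (356,280) and (322,285), the scraper at (475,278) and the wing at about (258,256). The side view agrees. Next I'll measure these.

Run:
```python
from h import *
d=grab('top'); im=d['img']; P=cloud(d)
hsv=cv2.cvtColor(im,cv2.COLOR_RGB2HSV)
# plate by depth: height 0.018..0.06 in region
m=((P[...,2]>.018)&(P[...,2]<.032)).astype(np.uint8); m[:, :235]=0; m[:,400:]=0; m[:210]=0; m[325:]=0
m=cv2.morphologyEx(m,cv2.MORPH_CLOSE,np.ones((9,9)));m=cv2.morphologyEx(m,cv2.MORPH_OPEN,np.ones((9,9)))
c=max(cv2.findContours(m,0,1)[0],key=cv2.contourArea)
w=onplane(d,c[:,0],.025)[:,:2]
r=cv2.minAreaRect((w*1000).astype(np.float32)); print('plate',r)
# fixture yaw from rect: long side is y axis
b=cv2.boxPoints(r)/1000; e=[b[1]-b[0],b[2]-b[1]]; L=max(e,key=np.linalg.norm); L=L*np.sign(L[1]); L/=np.linalg.norm(L)
yaw=np.arctan2(-L[0],L[1]); C=np.array(r[0])/1000; print('yaw',yaw,'C',C)
R=np.array([[np.cos(yaw),-np.sin(yaw)],[np.sin(yaw),np.cos(yaw)]])
mb=cv2.inRange(hsv,(100,120,50),(130,255,255)); mb[:230]=0; mb[320:]=0; mb[:,:270]=0; mb[:,400:]=0
for k in cv2.findContours(mb,0,1)[0]:
    if cv2.contourArea(k)<30: continue
    q=onplane(d,k[:,0],.037)[:,:2]; M=cv2.moments(k); p=onplane(d,[M['m10']/M['m00'],M['m01']/M['m00']],.035)[0,:2]
    print('chip',p.round(4),'fix',((p-C)@R).round(4),((q-C)@R).min(0).round(3),((q-C)@R).max(0).round(3))
print('grip pt',C+R@[0,.14])
for nm in('top','side'):
    g=d if nm=='top' else grab(nm); Q=cloud(g); H=cv2.cvtColor(g['img'],cv2.COLOR_RGB2HSV)
    n=(Q[...,1]<-.25)&(Q[...,1]>-.5)&(Q[...,0]>.25)&(Q[...,0]<.6)
    for lab,lo,hi in(('blade',.02,.034),('grip',.072,.085)):
        s=n&(Q[...,2]>lo)&(Q[...,2]<hi); q=(Q[s][:,:2]*1000).astype(np.float32)
        print(nm,lab,s.sum(),cv2.minAreaRect(q),q.mean(0))
    s=(np.hypot(*(np.moveaxis(Q[...,:2],-1,0)-(C+R@[0,.14])[:,None,None]))<.04)&(Q[...,2]>.125)&(Q[...,2]<.155)
    q=(Q[s][:,:2]*1000).astype(np.float32); print(nm,'wing',s.sum(),cv2.minAreaRect(q),q.mean(0),Q[s][:,2].max())
    y=s&(H[...,0]>20)&(H[...,0]<35)&(H[...,1]>120); print('yellow',y.sum(),Q[y].mean(0))
```

```text
plate ((542.0941772460938, 39.03431701660156), (351.92095947265625, 200.34854125976562), 84.06705474853516)
yaw -0.103549406 C [0.54209418 0.03903432]
chip [0.4946 0.0196] fix [-0.0452 -0.0243] [-0.058 -0.037] [-0.032 -0.012]
chip [ 0.5082 -0.0652] fix [-0.0229 -0.1071] [-0.037 -0.12 ] [-0.009 -0.096]
chip [ 0.5553 -0.101 ] fix [ 0.0276 -0.1379] [ 0.012 -0.151] [ 0.042 -0.124]
chip [ 0.5658 -0.0121] fix [ 0.0289 -0.0484] [ 0.015 -0.06 ] [ 0.041 -0.037]
grip pt [0.5565652  0.17828442]
top blade 368 ((511.9010009765625, -360.1925964355469), (26.661638259887695, 159.70201110839844), 81.16041564941406) [ 507.45648 -357.43768]
top grip 300 ((512.0157470703125, -360.23388671875), (26.230234146118164, 70.69190979003906), 81.08335876464844) [ 511.8005 -359.4261]
top wing 120 ((557.363525390625, 171.197265625), (49.205833435058594, 16.655004501342773), 23.472915649414062) [555.8401 170.9324] 0.14892325908227286
yellow 18 [0.57398365 0.18044067 0.14288072]
side blade 924 ((513.5538330078125, -362.4176330566406), (25.45663833618164, 160.0050811767578), 80.993408203125) [ 510.80627 -364.7104 ]
side grip 719 ((513.4730834960938, -362.7499084472656), (26.823007583618164, 70.12030029296875), 80.7269515991211) [ 512.92084 -363.5773 ]
side wing 209 ((557.5198974609375, 168.74102783203125), (47.9962158203125, 18.055418014526367), 33.53594970703125) [556.9795  166.23407] 0.14935720365386837
yellow 24 [0.57657714 0.17720776 0.14045316]
```

Emit:
jog_arm --rows '[[[28,-35,0],[0,0,7],1],[[28,-35,0],[0,0,7],1],[[28,-35,0],[0,0,7],1],[[28,-35,0],[0,0,7],1],[[28,-35,0],[0,0,7],1],[[28,-35,0],[0,0,7],1],[[28,-35,0],[0,0,7],1],[[28,-35,0],[0,0,7],1]]' --newtons 30

```text
clock: 1.2
position: [0.4541, 0.2464, 0.2269]
ee_rot: [0.256, 3.13, -0.002]
force: [-0.2, 0.9, -0.5]
width: 0.998
gripper_force: 0.0
```

Emit:
jog_arm --rows '[[[6,-50,0],[0,0,0],1],[[6,-50,0],[0,0,0],1],[[6,-50,0],[0,0,0],1],[[6,-50,0],[0,0,0],1],[[6,-50,0],[0,0,0],1],[[6,-50,0],[0,0,0],1],[[6,-50,0],[0,0,0],1],[[6,-50,0],[0,0,0],1]]'

```text
clock: 2.2
position: [0.5116, -0.2462, 0.2267]
ee_rot: [0.242, 3.132, 0.001]
force: [0.8, -0.0, 0.6]
width: 1.002
gripper_force: 0.0
```

Emit:
jog_arm --rows '[[[0,-11,0],[0,0,0],1],[[0,-11,0],[0,0,0],1],[[0,-11,-7],[0,0,0],1],[[0,-11,-7],[0,0,0],1],[[0,-11,-7],[0,0,0],1]]'

```text
clock: 2.82
position: [0.5116, -0.3541, 0.1572]
ee_rot: [-0.242, -3.132, -0.001]
force: [-0.1, -0.2, 0.3]
width: 0.996
gripper_force: 0.0
```

Run:
```python
from h import *
s=arm.observe(); print(s['clock'],s['position'],s['ee_rot'],s['joints'])
```

```text
2.825 [ 0.51159692 -0.35413244  0.15715166] [-2.41643933e-01 -3.13160571e+00 -1.48604258e-03] [ 0.22839693  0.51355907  0.43154072  1.68950257 -0.24823605  0.99403285
  2.16418475]
```

Emit:
jog_arm --rows '[[[0.1,-0.7,-5],[0,0,0],1],[[0.1,-0.7,-8],[0,0,0],1],[[0.1,-0.7,-11.5],[0,0,0],1],[[0.1,-0.7,-11.5],[0,0,0],1],[[0.1,-0.7,-11.5],[0,0,0],0],[[0.1,-0.7,-11.5],[0,0,0],0],[[0.1,-0.7,-11.5],[0,0,0],0],[[0.1,-0.7,-11.5],[0,0,0],0]]' --newtons 40

```text
clock: 3.82
position: [0.5123, -0.3625, 0.0423]
ee_rot: [0.244, 3.131, -0.0]
force: [-0.8, -0.2, 0.4]
width: 0.616
gripper_force: 0.0
```

Emit:
jog_arm --rows '[[[0,0,0],[0,0,0],0],[[0,0,0],[0,0,0],0],[[0,0,0],[0,0,0],0]]'

```text
clock: 4.2
position: [0.512, -0.3624, 0.0417]
ee_rot: [-0.244, -3.132, -0.0]
force: [-0.3, 1.5, 1.0]
width: 0.29
gripper_force: 1.3
```

Emit:
jog_arm --rows '[[[0,0,0],[0,0,0],0],[[0,0,0],[0,0,0],0],[[0,0,3],[0,0,3],0],[[0,0,7],[0,0,3],0],[[0,0,10],[0,0,3],0],[[0,0,10],[0,0,3],0],[[0,0,10],[0,0,3],0]]'

```text
clock: 5.08
position: [0.5114, -0.3617, 0.1404]
ee_rot: [-0.162, -3.136, -0.002]
force: [-1.0, -0.2, -3.2]
width: 0.283
gripper_force: 40.0
```

Emit:
jog_arm --rows '[[[2.6,41.2,0],[0,0,0],0],[[2.6,41.2,0],[0,0,0],0],[[2.6,41.2,0],[0,0,0],0],[[2.6,41.2,0],[0,0,0],0],[[2.6,41.2,0],[0,0,0],0],[[2.6,41.2,0],[0,0,0],0],[[2.6,41.2,0],[0,0,0],0],[[2.6,41.2,0],[0,0,0],0]]'

```text
clock: 6.08
position: [0.5369, 0.0539, 0.1399]
ee_rot: [-0.152, -3.135, -0.001]
force: [0.6, -1.1, -3.2]
width: 0.282
gripper_force: 40.0
```

Emit:
jog_arm --rows '[[[0,0,0],[0,0,0],0]]'

```text
clock: 6.2
position: [0.5371, 0.0488, 0.1406]
ee_rot: [-0.162, -3.135, 0.002]
force: [0.1, -0.5, -2.9]
width: 0.279
gripper_force: 40.0
```

Run:
```python
from h import *
s=arm.observe(); print(s['position'],s['ee_rot'],s['joints'],s['width'],s['gripper_force'],s['force'])
for n in('side','top'):
    d=grab(n); Q=cloud(d); H=cv2.cvtColor(d['img'],cv2.COLOR_RGB2HSV)
    g=(H[...,0]>55)&(H[...,0]<85)&(H[...,1]>100)&(np.abs(Q[...,1]-.05)<.1)&(np.abs(Q[...,0]-.54)<.12)&(Q[...,2]>.06)
    q=Q[g]; print(n,g.sum(),np.percentile(q[:,2],[1,99]),cv2.minAreaRect((q[:,:2]*1000).astype(np.float32)))
    save(d,n+'1.png')
```

```text
[0.53712586 0.04881711 0.14057772] [-1.62477179e-01 -3.13527996e+00  1.94674664e-03] [-0.46838566  0.39987633  0.37226322  1.90918289 -0.18549382  0.86820399
  1.46511453] 0.27939986297692615 39.98166024684906 [ 0.06843049 -0.46248506 -2.85766028]
side 2 [0.1299285  0.13031255] ((460.2415771484375, 57.14189147949219), (3.076052188873291, 0.0), -100.76568603515625)Traceback (most recent call last):
  File "<stdin>", line 6, in <module>
    return _quantile_unchecked(
        a, q, axis, out, overwrite_input, method, keepdims, weights)
    return _ureduce(a,
                    func=_quantile_ureduce_func,
    ...<5 lines>...
                    overwrite_input=overwrite_input,
                    method=method)
    r = func(a, **kwargs)
    result = _quantile(arr,
                       quantiles=q,
    ...<2 lines>...
                       out=out,
                       weights=wgt)
    slices_having_nans = np.isnan(arr[-1, ...])
                                  ~~~^^^^^^^^^
IndexError: index -1 is out of bounds for axis 0 with size 0
```

View pics/side1.png

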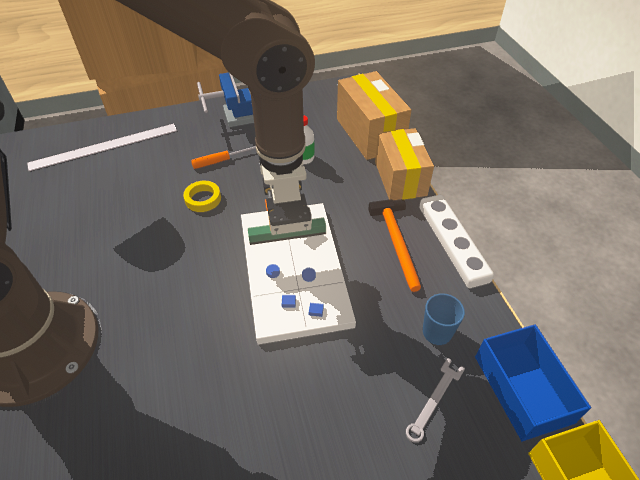

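The side view shows the scraper held level at about (287,232), behind all four chips at (273,271), (309,275), (288,300) and (316,310). I'll lower it now.

Emit:
jog_arm --rows '[[[0,0,-3],[0,0,0],0],[[0,0,-6],[0,0,0],0],[[0,0,-7.1],[0,0,0],0],[[0,0,-7.1],[0,0,0],0]]'

```text
clock: 6.8
position: [0.5377, 0.0486, 0.0705]
ee_rot: [-0.164, -3.136, 0.001]
force: [0.2, -0.6, -3.6]
width: 0.279
gripper_force: 40.0
```

Emit:
jog_arm --rows '[[[-0.1,-1.2,-0.15],[0,0,0],0],[[-0.4,-3.7,-0.15],[0,0,0],0],[[-0.6,-6.2,-0.15],[0,0,0],0],[[-0.9,-8.7,-0.15],[0,0,0],0],[[-1.2,-11.2,-0.15],[0,0,0],0],[[-1.4,-13.7,-0.15],[0,0,0],0],[[-1.7,-16.2,-0.15],[0,0,0],0]]'

```text
clock: 7.68
position: [0.5215, -0.1141, 0.0705]
ee_rot: [0.163, 3.135, 0.0]
force: [-1.0, 1.3, -1.9]
width: 0.281
gripper_force: 40.0
```

Emit:
jog_arm --rows '[[[-0.3,-2.5,0],[0,0,0],0],[[-0.5,-5,0],[0,0,0],0],[[-0.9,-8,0],[0,0,0],0],[[-1.1,-10.5,0],[0,0,0],0],[[-1.1,-10.5,0],[0,0,0],0],[[-1.1,-10.5,0],[0,0,0],0]]'

```text
clock: 8.43
position: [0.5101, -0.2175, 0.0698]
ee_rot: [0.163, 3.136, 0.0]
force: [1.2, 0.2, -3.0]
width: 0.287
gripper_force: 40.0
```

Run:
```python
from h import *
for n in('side','top'): d=grab(n); save(d,n+'2.png')
```

```text
(no output)
```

View pics/side2.png

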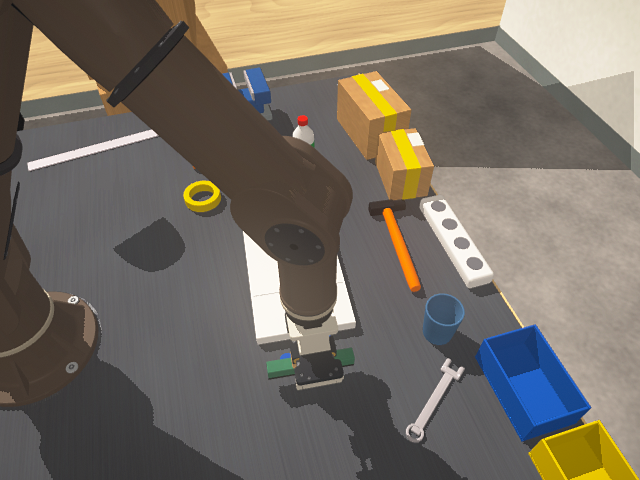

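The side view shows a blue chip down beside the blade at about (287,357); the gripper hides the other three. I'll lift the scraper and move it clear to check.

Emit:
jog_arm --rows '[[[0,0,5],[0,0,0],0],[[0,-5,9],[0,0,0],0],[[0,-10,9],[0,0,0],0],[[0,-16,9],[0,0,0],0],[[0,-20,9],[0,0,0],0],[[0,-20,9],[0,0,0],0],[[0,-20,9],[0,0,0],0]]'

```text
clock: 9.4
position: [0.5104, -0.4159, 0.1588]
ee_rot: [-0.16, -3.137, -0.002]
force: [0.4, 0.4, -3.3]
width: 0.28
gripper_force: 40.0
```

```bash
cat > chips.py <<'E'
from h import *
for n in('side','top'):
    d=grab(n); save(d,n+'3.png'); Q=cloud(d); H=cv2.cvtColor(d['img'],cv2.COLOR_RGB2HSV)
    m=cv2.inRange(H,(100,120,40),(130,255,255)); m[~((Q[...,0]>.35)&(Q[...,0]<.68)&(Q[...,1]>-.5)&(Q[...,1]<.2)&(Q[...,2]<.09))]=0
    for k in cv2.findContours(m,0,1)[0]:
        if cv2.contourArea(k)<12: continue
        z=np.zeros_like(m); cv2.drawContours(z,[k],-1,1,-1); q=Q[z>0]; print(n,len(q),q.mean(0).round(3),np.percentile(q[:,2],[2,98]).round(3))
E
python3 chips.py
```

```text
side 197 [ 0.473 -0.188  0.022] [0.005 0.017]
side 49 [ 0.508 -0.171  0.011] [0.004 0.016]
top 123 [ 0.474 -0.181  0.01 ] [-0.003  0.017]
top 125 [ 0.515 -0.162  0.01 ] [-0.003  0.016]
top 75 [ 0.548 -0.179  0.039] [-0.004  0.034]
top 118 [ 0.555 -0.157  0.01 ] [-0.004  0.018]
```

View pics/side3.png

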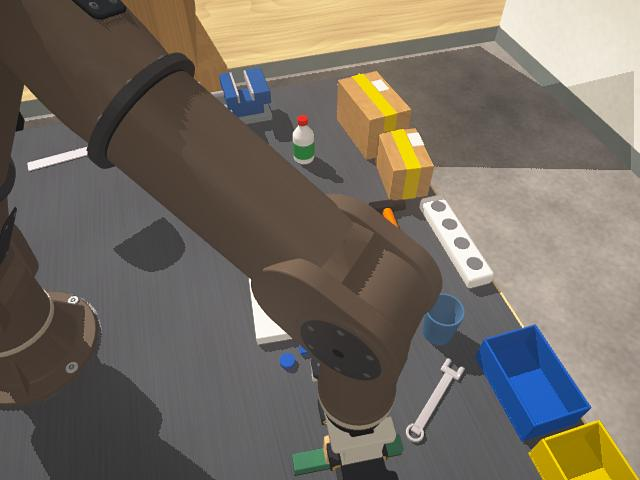

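The side view shows two chips at about (288,360) and (303,350); the arm hides the other two. I'll check them in the top view.

```bash
python3 -c "
import cv2
i=cv2.imread('pics/top3.png')[190:350,330:530]; cv2.imwrite('pics/c3.png',cv2.resize(i,None,fx=4,fy=3.75,interpolation=2))"
```

```text
(no output)
```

View pics/c3.png

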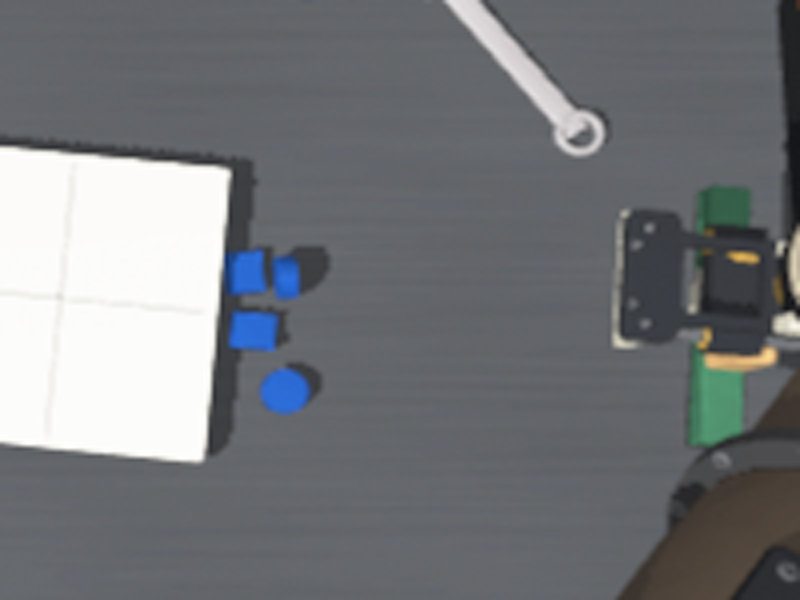

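The crop shows all four chips off the plate, at (248,272), (287,277), (255,330) and (285,390). One round is standing on its edge with its centre at about 15 mm, which is within the limit. Next I'll put the scraper back where it stood.

Emit:
jog_arm --rows '[[[0,5.5,0],[0,0,0],0],[[0,5.5,0],[0,0,0],0],[[0,5.5,-4],[0,0,0],0],[[0,5.5,-8],[0,0,0],0],[[0,5.5,-11],[0,0,0],0],[[0,5.5,-11.4],[0,0,0],0],[[0,5.5,-11.5],[0,0,0],0],[[0,5.5,-11.6],[0,0,0],0]]'

```text
clock: 10.5
position: [0.511, -0.3629, 0.0448]
ee_rot: [0.162, 3.135, -0.002]
force: [0.1, 0.1, -2.8]
width: 0.278
gripper_force: 40.0
```

Emit:
jog_arm --rows '[[[0,0,-0.15],[0,0,0],0],[[0,0,-0.3],[0,0,0],0],[[0,0,-0.4],[0,0,0],0]]'

```text
clock: 10.88
position: [0.5098, -0.3629, 0.0414]
ee_rot: [0.163, 3.136, -0.0]
force: [-10.2, 6.5, 25.8]
width: 0.284
gripper_force: 40.0
```

Emit:
jog_arm --rows '[[[0,0,0.1],[0,0,0],0],[[0,0,0.1],[0,0,0],0.9],[[0,0,0.1],[0,0,0],0.9],[[0,0,0.1],[0,0,0],0.9],[[0,0,0.1],[0,0,0],0.9],[[0,0,0.1],[0,0,0],0.9]]'

```text
clock: 11.62
position: [0.51, -0.3624, 0.0402]
ee_rot: [-0.162, -3.137, -0.0]
force: [0.4, 0.9, 0.8]
width: 0.776
gripper_force: 0.0
```

Emit:
jog_arm --rows '[[[0,0,0],[0,0,0],0.9],[[0,0,5],[0,0,0],0.9],[[0,0,11],[0,0,0],0.9],[[0,0,17],[0,0,0],0.9],[[0,0,20],[0,0,0],0.9],[[0,0,20],[0,0,0],0.9]]'

```text
clock: 12.38
position: [0.5111, -0.3634, 0.2431]
ee_rot: [0.162, 3.133, -0.003]
force: [-0.2, 0.3, -0.3]
width: 0.897
gripper_force: 0.0
```

Run:
```python
from h import *
s=arm.observe(); print(s['position'],s['ee_rot'],s['joints'])
C=np.array([.5573,.170])
for nm in('top','side'):
    g=grab(nm); save(g,nm+'4.png'); Q=cloud(g); H=cv2.cvtColor(g['img'],cv2.COLOR_RGB2HSV)
    s=(np.hypot(Q[...,0]-C[0],Q[...,1]-C[1])<.04)&(Q[...,2]>.137)&(Q[...,2]<.155)
    q=(Q[s][:,:2]*1000).astype(np.float32)
    if len(q)>5: print(nm,'wing',s.sum(),cv2.minAreaRect(q),q.mean(0),cv2.fitLine(q,2,0,.01,.01).ravel())
    # black+yellow mask of wing cast on top plane
    n=(Q[...,1]<-.25)&(Q[...,1]>-.5)&(Q[...,0]>.25)&(Q[...,0]<.6)&(Q[...,2]>.072)&(Q[...,2]<.09)
    q=(Q[n][:,:2]*1000).astype(np.float32); print('scr',len(q),cv2.minAreaRect(q) if len(q)>5 else 0, Q[n][:,2].mean())
g=cv2.imread('pics/top4.png')[225:290,220:300]; s_=cv2.imread('pics/side4.png')[160:240,240:330]
cv2.imwrite('pics/c4.png',np.hstack([cv2.resize(g,(400,325),interpolation=2),cv2.resize(s_,(366,325),interpolation=2)]))
```

```text
[ 0.51106331 -0.36336897  0.24312128] [ 0.16216709  3.13270969 -0.0034709 ] [ 0.24774847  0.43694592  0.42057997  1.57452245 -0.18992426  1.16546015
  2.17488599]
top wing 107 ((556.9788818359375, 171.973876953125), (48.201560974121094, 12.021514892578125), 28.836233139038086) [556.3541  171.46754] [8.7735760e-01 4.7983703e-01 5.5635413e+02 1.7146756e+02]
scr 131 ((490.2200927734375, -359.4869689941406), (25.854280471801758, 31.41246795654297), 78.4247817993164) 0.07774792237727397
scr 256 ((510.2676696777344, -362.9045715332031), (27.502573013305664, 68.1272964477539), 84.30775451660156) 0.07788941720178824
```

View pics/c4.png

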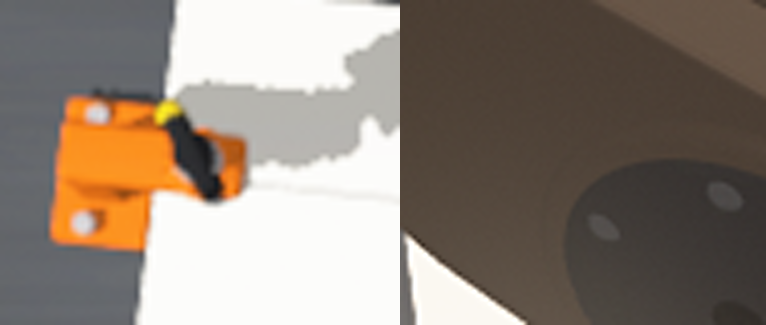

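The crop shows the wing with its yellow end up and to the left at (168,110) and its other end at (215,190). It measures about 28.8° in the world, so the screw is about 0.61 rad out. The arm hides the clamp in the side crop. The scraper's grip top reads 78 mm, so it is standing upright. I'll move over and turn the long way round to stay within joint 7's range.

Emit:
jog_arm --rows '[[[4.6,40,0],[0,0,-80],0.9],[[4.6,40,0],[0,0,-80],0.9],[[4.6,40,0],[0,0,-80],0.9],[[4.6,40,0],[0,0,-80],0.9],[[4.6,40,0],[0,0,-80],0.9],[[4.6,40,0],[0,0,-80],0.9],[[4.6,40,0],[0,0,-80],0.9],[[4.6,40,0],[0,0,-80],0.9]]'

```text
clock: 13.48
position: [0.5551, 0.043, 0.238]
ee_rot: [-2.137, -2.299, 0.003]
force: [0.5, -0.6, 0.6]
width: 0.901
gripper_force: 0.0
```

Emit:
jog_arm --rows '[[[0,13.5,0],[0,0,-65],0.9],[[0,13.5,0],[0,0,-65],0.9],[[0,13.5,0],[0,0,-65],0.9],[[0,13.5,0],[0,0,-65],0.9],[[0,13.5,0],[0,0,-65],0.9],[[0,13.5,0],[0,0,-65],0.9],[[0,13.5,0],[0,0,-65],0.9],[[0,13.5,0],[0,0,-65],0.9]]'

```text
clock: 14.48
position: [0.5556, 0.1725, 0.2394]
ee_rot: [3.039, 0.794, -0.002]
force: [0.7, 1.2, 1.2]
width: 0.902
gripper_force: 0.0
```

```bash
cat > st.py <<'E'
from h import *
s=arm.observe(); R=cv2.Rodrigues(np.array(s['ee_rot']))[0]
print(s['clock'],s['position'].round(4),'close',np.degrees(np.arctan2(R[1,1],R[0,1])).round(2),'z',R[:,2].round(3),s['joints'].round(3),s['width'],s['gripper_force'],s['force'].round(1),s['ft_torque'].round(2))
E
python3 st.py
```

```text
14.475 [0.5556 0.1725 0.2394] close -60.71 z [-0.001 -0.001 -1.   ] [-0.999  0.448  0.882  1.711 -0.372  1.162 -1.074] 0.9015802772229845 0.0 [0.7 1.2 1.2] [-0.1   0.12  0.01]
```

Emit:
jog_arm --rows '[[[0.1,0,-5],[0,0,-0.5],0.9],[[0.1,0,-9],[0,0,-0.5],0.9],[[0.1,0,-12.8],[0,0,-0.5],0.9],[[0.1,0,-12.8],[0,0,-0.5],0.9],[[0.1,0,-12.8],[0,0,-0.5],0],[[0.1,0,-12.8],[0,0,-0.5],0],[[0.1,0,-12.8],[0,0,-0.5],0],[[0.1,0,-12.8],[0,0,-0.5],0]]' --newtons 40

```text
clock: 15.48
position: [0.5573, 0.1728, 0.1128]
ee_rot: [-3.044, -0.776, -0.001]
force: [-1.2, 0.3, -0.0]
width: 0.518
gripper_force: 0.0
```

Emit:
jog_arm --rows '[[[0,0,0],[0,0,0],0],[[0,0,0],[0,0,0],0],[[0,0,0],[0,0,0],0],[[0,0,0],[0,0,0],0],[[0,0,0],[0,0,0],0]]'

```text
clock: 16.1
position: [0.5576, 0.1715, 0.1123]
ee_rot: [3.043, 0.774, 0.001]
force: [3.0, -4.7, -1.8]
width: 0.208
gripper_force: 40.0
```

```bash
python3 st.py
```

```text
16.1 [0.5576 0.1715 0.1123] close -61.48 z [ 0.001 -0.001 -1.   ] [-0.916  0.586  0.78   1.853 -0.511  0.915 -0.97 ] 0.20814466190344305 39.99953091144562 [ 3.  -4.7 -1.8] [-1.04 -0.54  0.05]
```

Run:
```python
from h import *
o=[]
for nm,r in(('top',(215,295,210,310)),('side',(150,250,220,340))):
    g=grab(nm); save(g,nm+'5.png'); i=cv2.imread('pics/%s5.png'%nm)[r[0]:r[1],r[2]:r[3]]; o.append(cv2.resize(i,(400,400),interpolation=2))
cv2.imwrite('pics/c5.png',np.hstack(o))
```

```text
(no output)
```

View pics/c5.png

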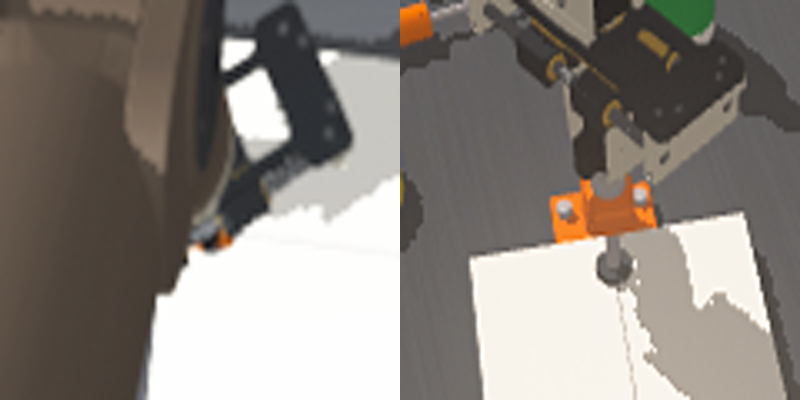

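The crop shows the fingers around the thumbscrew, with a grey collar just below the wing at about (612,185). The 19 mm opening suggests the fingertips are closing on that collar, so I'll regrip a little higher.

Emit:
jog_arm --rows '[[[0,0,0],[0,0,0],0.4],[[0,0,0],[0,0,0],0.4],[[0,0,0.7],[0,0,0],0.4],[[0,0,0.7],[0,0,0],0.4],[[0,0,0.7],[0,0,0],0],[[0,0,0.7],[0,0,0],0],[[0,0,0.7],[0,0,0],0],[[0,0,0.7],[0,0,0],0]]'

```text
clock: 17.2
position: [0.5575, 0.1715, 0.1192]
ee_rot: [3.043, 0.774, 0.001]
force: [2.9, -4.4, -2.0]
width: 0.195
gripper_force: 40.0
```

```bash
python3 st.py
```

```text
17.2 [0.5575 0.1715 0.1192] close -61.47 z [ 0.001 -0.001 -1.   ] [-0.922  0.577  0.788  1.847 -0.502  0.928 -0.977] 0.1947393358681194 39.99964892864227 [ 2.9 -4.4 -2. ] [-1.06 -0.53  0.02]
```

Emit:
jog_arm --rows '[[[0,0,0],[0,0,0],0.4],[[0,0,0],[0,0,0],0.4],[[0,0,0.9],[0,0,0],0.4],[[0,0,0.9],[0,0,0],0.4],[[0,0,0.9],[0,0,0],0],[[0,0,0.9],[0,0,0],0],[[0,0,0.9],[0,0,0],0],[[0,0,0.9],[0,0,0],0]]'

```text
clock: 18.2
position: [0.5575, 0.1715, 0.1282]
ee_rot: [3.043, 0.774, 0.001]
force: [3.9, -3.9, -3.3]
width: 0.13
gripper_force: 40.0
```

```bash
python3 st.py
```

```text
18.2 [0.5575 0.1715 0.1282] close -61.47 z [ 0.001 -0.001 -1.   ] [-0.929  0.567  0.797  1.839 -0.492  0.945 -0.986] 0.12992410718338768 39.9971204996109 [ 3.9 -3.9 -3.3] [-1.01 -0.47  0.06]
```

The opening now reads 12.0 mm, so the fingers are flat on the wing. Next I'll turn it clockwise to the seat, about 34.5° away.

Emit:
jog_arm --rows '[[[0,0,0],[0,0,-8],0],[[0,0,0],[0,0,-16],0],[[0,0,0],[0,0,-24],0],[[0,0,0],[0,0,-31],0],[[0,0,0],[0,0,-31],0]]'

```text
clock: 18.82
position: [0.5576, 0.171, 0.1282]
ee_rot: [3.138, -0.071, 0.002]
force: [3.6, -5.5, -2.8]
width: 0.124
gripper_force: 40.0
```

```bash
python3 st.py
```

```text
18.825 [0.5576 0.171  0.1282] close -92.61 z [ 0.001 -0.002 -1.   ] [-1.011  0.623  0.948  1.845 -0.6    0.99  -1.421] 0.1235845522335584 40.00159978866577 [ 3.6 -5.5 -2.8] [-1.29 -0.53 -0.06]
```

Emit:
jog_arm --rows '[[[0,0,0],[0,0,-2],0],[[0,0,0],[0,0,-4],0],[[0,0,0],[0,0,-4],0]]'

```text
clock: 19.2
position: [0.5576, 0.1709, 0.1282]
ee_rot: [3.134, -0.178, 0.002]
force: [3.1, -6.6, -2.6]
width: 0.125
gripper_force: 40.0
```

```bash
python3 st.py
```

```text
19.2 [0.5576 0.1709 0.1282] close -96.51 z [ 0.001 -0.002 -1.   ] [-1.02   0.631  0.967  1.845 -0.614  0.997 -1.476] 0.12526938368641166 40.04057765007019 [ 3.1 -6.6 -2.6] [-1.33 -0.64  0.22]
```

Emit:
jog_arm --rows '[[[0,0,0],[0,0,-1],0],[[0,0,0],[0,0,-2],0],[[0,0,0],[0,0,-2],0]]'

```text
clock: 19.58
position: [0.5576, 0.1709, 0.1282]
ee_rot: [3.131, -0.231, 0.002]
force: [2.8, -6.7, -2.5]
width: 0.128
gripper_force: 40.8
```

```bash
python3 st.py
```

```text
19.575 [0.5576 0.1709 0.1282] close -98.44 z [ 0.001 -0.003 -1.   ] [-1.024  0.636  0.976  1.846 -0.62   1.    -1.503] 0.12844919047140593 40.81794083118439 [ 2.8 -6.7 -2.5] [-1.46 -0.6   0.68]
```

The torque climbed to 0.68 N m, so the screw is seated at a closing angle of about −96°. Now I'll back it off to about −6°.

Emit:
jog_arm --rows '[[[0,0,0],[0,0,8],0],[[0,0,0],[0,0,16],0],[[0,0,0],[0,0,24],0],[[0,0,0],[0,0,32],0],[[0,0,0],[0,0,40],0],[[0,0,0],[0,0,47],0],[[0,0,0],[0,0,47],0]]'

```text
clock: 20.45
position: [0.5574, 0.1716, 0.1282]
ee_rot: [2.965, 1.036, 0.001]
force: [2.9, -4.9, -3.5]
width: 0.128
gripper_force: 40.0
```

Emit:
jog_arm --rows '[[[0,0,0],[0,0,8],0],[[0,0,0],[0,0,16],0],[[0,0,0],[0,0,24],0],[[0,0,0],[0,0,32],0],[[0,0,0],[0,0,40],0],[[0,0,0],[0,0,45.5],0],[[0,0,0],[0,0,45.5],0],[[0,0,0],[0,0,45.5],0]]'

```text
clock: 21.45
position: [0.5568, 0.172, 0.1281]
ee_rot: [2.337, 2.1, -0.001]
force: [0.9, -5.5, 0.7]
width: 0.126
gripper_force: 40.0
```

```bash
python3 st.py
python3 - <<'E'
from h import *
o=[]
for nm,r in(('top',(200,340,220,400)),('side',(150,390,220,430))):
    g=grab(nm); save(g,nm+'6.png'); i=cv2.imread('pics/%s6.png'%nm)[r[0]:r[1],r[2]:r[3]]; o.append(cv2.resize(i,(400,400),interpolation=2))
cv2.imwrite('pics/c6.png',np.hstack(o))
E
python3 chips.py
```

```text
21.45 [0.5568 0.172  0.1281] close -6.13 z [-0.001 -0.001 -1.   ] [-0.76   0.501  0.526  1.826 -0.313  0.899 -0.197] 0.12635953007832756 39.997451305389404 [ 0.9 -5.5  0.7] [-1.11  0.12  0.05]
side 193 [ 0.473 -0.188  0.022] [0.005 0.017]
side 158 [ 0.513 -0.169  0.025] [0.01  0.018]
side 273 [ 0.551 -0.175  0.022] [0.008 0.033]
top 122 [ 0.474 -0.181  0.011] [-0.003  0.018]
top 122 [ 0.515 -0.162  0.01 ] [-0.004  0.018]
top 74 [ 0.55  -0.182  0.021] [-0.003  0.033]
top 118 [ 0.555 -0.157  0.011] [-0.004  0.018]
```

View pics/c6.png

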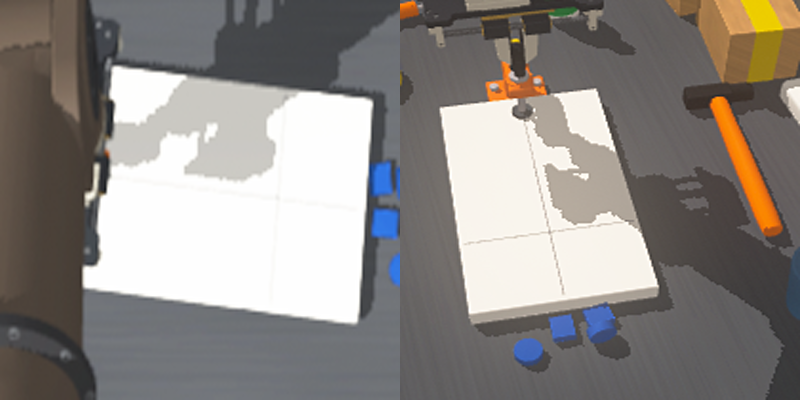

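The picture shows an empty plate and the chips on the bench at (528,350), (562,328) and (600,322). The wing lies along the fixture's y in the gripper, at about (518,55). I'll hand in.

```bash
python3 -c "
from cell import arm
print(arm.sign_off())"
```

```text
the job is handed in; nothing more can be done
None
```

I handed the job in at about 21.5 s; the hand-in call returned no verdict. By my measurements, all four offcuts are on the bench, with one round standing on its edge at about 16 mm centre height. The scraper stands upright on the bench, released, and the thumbscrew was seated, backed off about 90° and is still gripped at 40 N.

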